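Load the module tray into the test dock and set its lever to run

ROBOT

A 6-joint arm with a two-finger parallel gripper is mounted at the origin on the work surface. World frame = base frame: x ahead of the robot, y to its left, z up, the work surface at z = 0. Lengths are in m, angles in rad, forces in N, time in s.
With the tool pointing down it reaches from about 0.375 to 0.925 m from the base axis. Payload 5.7 kg.
Tool frame: the origin (TCP) lies at the very end of the fingers, on their centre line; the grasp point (between the pads) lies 19 mm behind it; z points along the fingers, y is the line along which they close (so a half turn about z gives the same grasp; the last joint's range is limited). The gripper opens to 88 mm and grips with 3 to 60 N. Pads are 20 mm wide; open, the fingers measure 115 mm over their backs; the gripper's body (75 mm by 178 mm) begins 61 mm behind the grasp point.
Start: joints at [-1.279, 0.359, 1.51, -0, 1.272, -0.115], TCP at [0.237, -0.551, 0.223] pointing down, gripper open.
Joint ranges: [-2.97, 2.97], [-1.01, 2.36], [0.21, 2.38], [-0.96, 4.11], [0.2, 2.71], [-2.98, 2.98]. Speed limits (rad/s): [2.39, 2.39, 3.14, 3.14, 3.14, 3.14].

INTERFACE

Orientations are given as a rotation vector (axis times angle).
In Python, from bench import bot gives the robot as it stands. The module is installed in compiled form; this text tells all that it offers.
- The arm moves only by the tool jog_arm, never from a script. Its argument "deltas" is a list of rows, each a list of 3 entries, a list of its own where there are three numbers: the turn, a rotation vector about the tool's x, y, z in degrees, then the shift along the tool's x, y, z in m, then the gripper's target within -1 to 1 (shut at 1, half-way at 0, fully open at -1). In form: [[[wx, wy, wz], [x, y, z], claw], ...]. A call has 1 to 10 rows; each row is the pose to reach, as a shift and turn from the pose commanded when the call began, along the tool's axes at that moment; what a row does not reach only later rows make up. A row lasts 1/8 s, in which the tool goes at most 62.5 mm and 10.7 degrees, less where a joint would pass 70% of its speed; a pose out of reach is approached as far as the arm can. A call with a gripper value outside its range is refused whole. The fingers move at their own pace and stop on an object; "grip_force" is the grip in N (left out, the last holds). Time passes only in rows, so rows that repeat a pose let the fingers close. It gives the time, the measured TCP pose, the force, the opening and the grip force at its end, in the units of the state.
- bot.state(): the state, without advancing time (a new reading comes with each control period).
- bot.snapshot(name): name is "scene" or "top" or "wrist"; returns a dict with "img" (480x640x3 uint8, red, green, blue), "depth" (480x640 float32, m along the optical axis (not along the pixel's ray), 0 where there is no reading), "mtx" (3x3 intrinsics, pixels), "k1" (the pictures are not rectified: a ray, as slopes to the right and down, at radius r is drawn at 1 + k1 r^2 times it, then the intrinsics apply), "rvec" (rotation vector, rad) and "tvec" (3), from world to camera coordinates, as OpenCV has them. Camera axes: x right, y down, z forward; pixel columns grow to the right and rows downward; lengths in m; the calibration is good to about 2 mm. A picture is of the moment at which its call begins.
- bot.job_done(): hands the job in; it is judged then, once.
The state is a dict: "time_s": time; "joint_pos": joint angles; "qd": joint speeds; "joint_efforts": joint torques, N m; "position": TCP position; "tool_rot": TCP orientation; "ft_force": force on the tool from outside, world axes, zero at the start; "torque": the same for the moment, N m; "width": finger opening in m; "finger_force": force on a finger pad.
Only numpy, scipy, OpenCV 4.12 (cv2) and the standard library are available. Lean on these libraries where they do the work, as an engineer would, in place of code of your own. Each camera call takes 0.05 s, during which the arm holds its last target. There are 200 camera calls.

TASK

Lift the loaded tray by its grip bar onto the dock's front rails, high end wall towards the robot, and slide it into the slot until it is fully home against the back stop, pressing in the sprung contact; the stop is out of sight and set to a different depth each time, so push gently and feel for it, without ramming. With the tray home, swing the lever beside the slot from leaning towards the robot to upright and leave it there. Keep the tray level and both modules lying in it, and leave the jar, screwdriver and meter alone.

Things in the scene. Friction and masses are not known exactly. Their poses are not given: they have to be found in the camera images.
- tray: open aluminium tray, 140 (x) by 110 (y) mm, about 0.5 kg loaded: floor 4 mm thick, rims 14 mm high on three sides, end wall 32 mm high and 4 mm thick at its -x end (the end to push on). A steel bail with a grip bar stands across its middle, posts at y = +-42 mm. Origin: centre of the underside; x points away from the high end wall, z up.
- tray_grip (a point): centre of the tray's flat steel grip bar, 55 mm above the tray's underside; the bar runs along the tray's y, 84 mm long, 10 mm thick in x, 22 mm tall (44 to 66 mm above the underside)
- tray_push (a point): middle of the outer face of the tray's high end wall, 70 mm towards -x of its origin, 18 mm above the underside
- dock: fixed grey test dock with a low slot open towards the robot. Origin: bench level, on the slot's centre line, in front of the mouth; x: the way the tray slides in, y left, z up. Two support rails, tops 15 mm above the bench, |y| 42 to 62 mm, x -90 to 215 mm. A tray is easily set down with its centre at x = 0; home, its centre is at x = 90 to 115 mm, set by the hidden stop.
- dock_mouth (a point): mouth of the slot on its centre line (dock x = 85 mm), at rail-top height, 15 mm above the bench. Beyond it smooth side walls 119 mm apart and a roof 88 to 93 mm above the bench; the tray with its bar fits under it, a gripper holding the bar does not. Slippery lead-in flares from dock x = 50 mm narrow to 115 mm here; from x = 90 mm lips reach over the tray's rims, 36 mm above the bench
- module_wide: white plastic terminal module, 36 by 88 by 26 mm, lying loose in the tray's compartment next to the high end wall. Origin: centre of its underside, about 45 mm towards -x of the tray's middle and 4 mm above the tray's underside.
- module_narrow: black plastic terminal module, 36 by 60 by 26 mm, lying loose in the tray's compartment at the leading (+x) end. Origin: centre of its underside.
- contact (a joint): travel of the sprung contact plate in front of the hidden back stop, m: 0 when free, about 0.006 when the tray is fully home; its spring is weak (about 1 N), the stop behind it is hard
- lever (a joint): angle of the black lever on the dock's left side (+y), rad: 0 leaning 0.7 rad (40 degrees) from upright towards the robot (dock -x), 0.7 upright, 1.4 leaning as far the other way. It stays where it is left.
- lever_tip (a point): centre of the 26 mm ball at the lever's end, 80 mm from the hinge axis; the lever swings in the dock's x-z plane
- lever_axis (a point): point on the lever's hinge axis, which runs along the dock's y, 28 mm above the bench, at dock x = 45, y = 102 mm
- jar: small jar standing on the bench, 44 mm wide, 55 mm high, origin at the centre of its underside; to be left alone
- screwdriver: screwdriver, 160 mm long, lying on the bench; to be left alone, origin near its middle at bench level
- meter: hand-held grey meter, 100 by 52 by 26 mm, lying on the bench, origin at the centre of its underside; to be left alone
Things that resemble listed ones, but are neither listed nor needed, are in the scene too. Of the things that look like the tray, the largest one is meant.

How it is judged:
On the way:
1. the tray is home in the slot, pressing the contact, with the lever still leaning towards the robot (value of joint contact above 0.004 m and x of tray in the frame of dock above 0.08 m and angle between the x axis of tray and the x axis of dock, either way round below 0.1 rad and value of joint lever below 0.4 rad), for 0.2 s.
At the end, for the whole second after the job is handed in: Tray at rest on the rails in the slot (8 mm of centre, 0.1 rad of straight), high wall towards the robot, contact pressed over 4 mm; lever upright within 0.12 rad (0.58 to 0.82); both modules flat in their own compartments (value of joint contact above 0.004 m and x of tray in the frame of dock above 0.08 m and x of tray_push in the frame of dock below 0.07 m and y of tray in the frame of dock between -0.008 and 0.008 m and z of tray in the frame of dock between 0.01 and 0.02 m and angle between the x axis of tray and the x axis of dock, either way round below 0.1 rad and value of joint lever between 0.58 and 0.82 rad and x of module_wide in the frame of tray between -0.055 and -0.035 m and z of each of module_wide, module_narrow in the frame of tray below 0.01 m and angle between each of module_wide, module_narrow's own z axis and vertical below 0.15 rad and x of module_narrow in the frame of tray between 0.035 and 0.055 m and linear speed of tray below 0.01 m/s); the robot touches nothing.
It fails at once if the dock is rammed: more than 100 N between tray and dock (contact force between tray and dock above 100 N).
It fails at once if the tray is tipped by more than 0.4 rad (angle between tray's own z axis and vertical above 0.4 rad).
It fails at once if the jar is moved by more than 25 mm or knocked over (distance of jar from where it was at the start of the episode above 0.025 m or angle between jar's own z axis and vertical above 0.5 rad).
It fails at once if the screwdriver is moved by more than 25 mm (distance of screwdriver from where it was at the start of the episode above 0.025 m).
It fails at once if the meter is moved by more than 25 mm (distance of meter from where it was at the start of the episode above 0.025 m).
It also fails if it takes over 72 s, if anything falls off the work surface, if the arm or the gripper's body presses on something with over 40 N, if the wrist force passes 120 N, or if a joint passes its speed limit or range.

## Working session

There is one attempt and no reset: what is moved stays moved. The work goes in short steps, Python scripts to look and compute and a tool call to move; the robot and the scene stay as the last step left them, time stands still between calls to the robot, and variables do not carry over. Pictures are saved under pics/ and viewed, at most 10 in all, crops included, and the job is handed in when it is done.

Besides the shell and the picture viewer there is one more tool, called by a JSON object that holds its "op" and its "data", one argument or row to a line. jog_arm: Moves the arm, as the interface text tells. Its arguments: {"type":"object","properties":{"deltas":{"type":"array"},"grip_force":{"type":"number"}},"required":["deltas"]}

```bash
mkdir -p pics; cat > h.py <<'E'
import numpy as np, cv2
from bench import bot
def snap(cam,name):
    s=bot.snapshot(cam); np.savez('pics/'+name+'.npz',**s)
    cv2.imwrite('pics/'+name+'.png',s['img'][:,:,::-1]); return s
def load(name): return np.load('pics/'+name+'.npz')
def cloud(s):
    K=s['mtx'];v,u=np.mgrid[0:480,0:640].astype(float)
    p=cv2.undistortPoints(np.stack([u.ravel(),v.ravel()],1)[:,None],K,np.array([float(s['k1']),0,0,0]))[:,0]
    d=s['depth'].ravel(); P=np.c_[p*d[:,None],d]
    R=cv2.Rodrigues(np.array(s['rvec'],float))[0]
    return ((P-np.array(s['tvec']).ravel())@R).reshape(480,640,3)
E
python3 -c "
from h import *
a=snap('scene','s0');b=snap('top','t0');print(bot.state()['tool_rot'],bot.state()['time_s'],b['k1'],b['rvec'],b['tvec'])"
```

```text
[-3.07521420e+00 -6.34316511e-01  2.02552776e-04] 0.1 -0.17472559596783466 [ 2.1980409  -2.19537631  0.07172856] [-0.04475761  0.59183526  1.30370465]
```

View pics/t0.png

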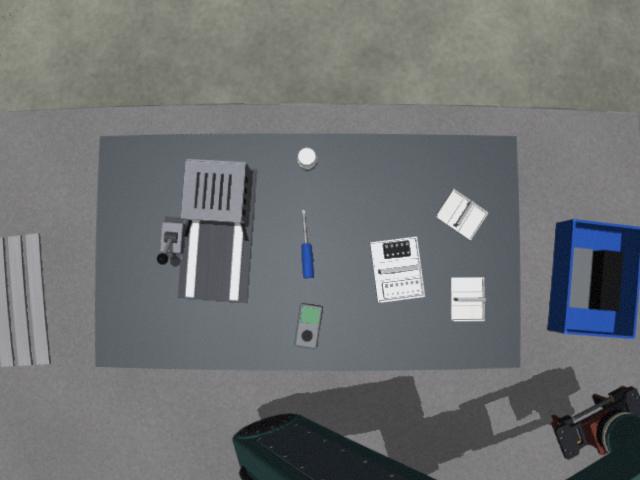

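View pics/s0.png

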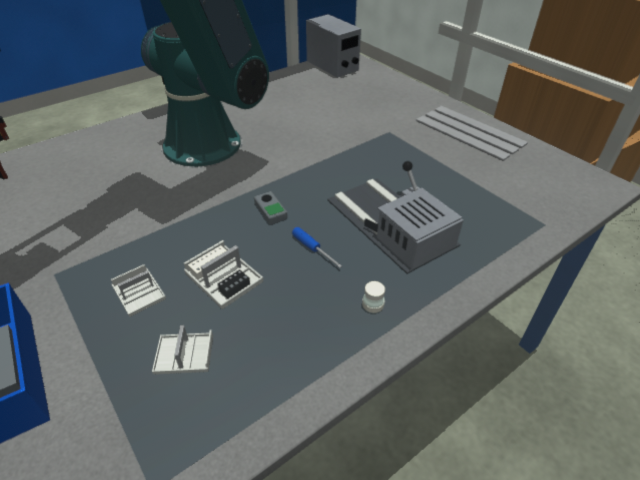

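The top view shows the loaded tray at (398,269), with the white module and high wall towards the robot. The dock rails run at (190–240, 222–300), the roof is at (216,190) and the lever ball is at about (162,259). The jar, screwdriver and meter lie between the tray and the dock.

```bash
cat > m.py <<'E'
from h import *
s=load('t0');C=cloud(s);im=s['img'].astype(int)
def rect(m,n):
    P=C[m]; r=cv2.minAreaRect(P[:,:2].astype(np.float32)); print(n,m.sum(),'c',np.round(r[0],4),'sz',np.round(r[1],4),'ang',r[2],'z',np.percentile(P[:,2],[5,50,95]).round(4))
    l=np.median(P,0);print('   med',l.round(4))
def box(c0,c1,r0,r1):
    m=np.zeros((480,640),bool);m[r0:r1,c0:c1]=1;return m
Z=C[:,:,2]
T=box(362,432,228,310)
rect(T&(Z>.053)&(Z<.08),'bar'); rect(T&(Z>.003)&(Z<.08),'tray')
rect(T&(Z>.027)&(Z<.034)&(im.sum(2)>450),'whitemod/wall')
w=im.min(2)>170
rect(box(180,216,215,305)&w&(Z<.03),'railL');rect(box(222,250,215,305)&w&(Z<.03),'railR')
rect(box(175,262,150,230)&(Z>.08)&(Z<.1),'roof')
L=box(150,190,210,280)
for z in (.03,.05,.07,.09): rect(L&(Z>z)&(Z<z+.02),'lev%g'%z)
rect(box(290,325,140,180)&(Z>.03),'jar');rect(box(290,330,295,355)&(Z>.015),'meter');rect(box(295,320,205,285)&(Z>.006),'scr')
E
python3 m.py
```

```text
bar 188 c [ 0.5262 -0.2121] sz [0.01   0.0908] ang 7.083144664764404 z [0.0638 0.0681 0.0724]
   med [ 0.5257 -0.2118  0.0681]
tray 4053 c [ 0.5278 -0.2128] sz [0.1638 0.1907] ang 89.69514465332031 z [0.0034 0.0086 0.0387]
   med [ 0.5257 -0.2113  0.0086]
whitemod/wall 453 c [ 0.522  -0.2116] sz [0.1333 0.1008] ang 7.968926429748535 z [0.0282 0.0314 0.0337]
   med [ 0.4823 -0.2193  0.0314]
railL 608 c [0.547  0.2672] sz [0.0237 0.1723] ang 86.49486541748047 z [0.0113 0.0166 0.0209]
   med [0.5461 0.2659 0.0166]
railR 621 c [0.5407 0.1632] sz [0.0226 0.1708] ang 86.47100830078125 z [0.0111 0.0165 0.0209]
   med [0.5396 0.1622 0.0165]
roof 3597 c [0.7    0.2035] sz [0.1377 0.1349] ang 86.20174407958984 z [0.0899 0.0947 0.0984]
   med [0.699  0.2024 0.0947]
lev0.03 571 c [0.603  0.3032] sz [0.0664 0.0787] ang 86.00164031982422 z [0.0307 0.0343 0.0438]
   med [0.6034 0.3071 0.0343]
lev0.05 33 c [0.5768 0.3143] sz [0.01   0.0232] ang 86.24836730957031 z [0.0526 0.0591 0.068 ]
   med [0.5788 0.3127 0.0591]
lev0.07 25 c [0.5951 0.2964] sz [0.0186 0.1295] ang 69.8000717163086 z [0.072  0.0791 0.0898]
   med [0.5646 0.3124 0.0791]
lev0.09 177 c [0.597  0.2906] sz [0.0237 0.1341] ang 62.511070251464844 z [0.0923 0.0973 0.1043]
   med [0.5551 0.3072 0.0973]
jar 265 c [ 0.6589 -0.0073] sz [0.286  0.0388] ang 2.464334726333618 z [0.033  0.0568 0.0616]
   med [ 0.7799 -0.001   0.0568]
meter 982 c [ 0.4326 -0.0109] sz [0.0521 0.1732] ang 81.59442901611328 z [0.0231 0.0282 0.0337]
   med [ 0.3975 -0.0059  0.0282]
scr 622 c [ 0.5835 -0.0036] sz [0.1851 0.0578] ang 0.3574637472629547 z [0.0064 0.0214 0.0298]
   med [ 0.5583 -0.0009  0.0214]
```

```bash
cat >> h.py <<'E'
from scipy.spatial.transform import Rotation as Ro
def go(x,y,z,yaw):
    """tool down, tool y along +-(cos yaw,sin yaw)"""
    st=bot.state();R=Ro.from_rotvec(st['tool_rot']);best=None
    for k in (0,180):
        a=np.radians(yaw+k);ty=np.array([np.cos(a),np.sin(a),0]);tz=np.array([0,0,-1.]);tx=np.cross(ty,tz)
        w=(R.inv()*Ro.from_matrix(np.c_[tx,ty,tz])).as_rotvec(degrees=True)
        if best is None or np.linalg.norm(w)<np.linalg.norm(best): best=w
        print('alt turn',w.round(2))
    print('shift',R.inv().apply(np.array([x,y,z])-st['position']).round(4))
E
python3 - <<'E'
from h import *
R=Ro.from_rotvec(bot.state()['tool_rot']).as_matrix();print(R.round(3),bot.state()['position'])
go(.526,-.212,.25,7.5)
E
```

```text
[[ 0.918  0.396 -0.   ]
 [ 0.396 -0.918  0.002]
 [ 0.    -0.002 -1.   ]] [ 0.23722087 -0.55043768  0.22190734]
alt turn [-7.000e-02 -7.000e-02 -7.419e+01]
alt turn [-8.0000e-02  8.0000e-02  1.0581e+02]
shift [ 0.3991 -0.1966 -0.0277]
```

{"op": "jog_arm", "data": {
  "deltas": [
    [[0,0,-74],[0.399,-0.197,-0.028],0],
    [[0,0,-74],[0.399,-0.197,-0.028],0],
    [[0,0,-74],[0.399,-0.197,-0.028],0],
    [[0,0,-74],[0.399,-0.197,-0.028],0],
    [[0,0,-74],[0.399,-0.197,-0.028],0],
    [[0,0,-74],[0.399,-0.197,-0.028],0],
    [[0,0,-74],[0.399,-0.197,-0.028],0],
    [[0,0,-74],[0.399,-0.197,-0.028],0],
    [[0,0,-74],[0.399,-0.197,-0.028],0],
    [[0,0,-74],[0.399,-0.197,-0.028],0]
  ]
}}

```text
time_s: 1.35
position: [0.5248, -0.2134, 0.2503]
tool_rot: [-2.077, -2.356, 0.001]
ft_force: [-0.0, 0.5, -0.3]
width: 0.0437
finger_force: 0.0
```

```bash
python3 - <<'E'
from h import *
s=snap('wrist','w1');C=cloud(s);Z=C[:,:,2];st=bot.state();print(st['position'],st['tool_rot'],st['width'],st['joint_pos'])
near=np.hypot(C[:,:,0]-.526,C[:,:,1]+.212)<.06
for a,b,n in ((.058,.08,'bar'),):
    m=near&(Z>a)&(Z<b);P=C[m];print(n,m.sum(),cv2.minAreaRect(P[:,:2].astype(np.float32)),np.median(P,0),np.percentile(P[:,2],[5,95]))
E
```

```text
[ 0.52476816 -0.21349277  0.25037222] [-2.07792138e+00 -2.35528660e+00  9.33631234e-04] 0.044309925814611344 [-5.08010154e-01  2.87075003e-01  1.54622530e+00 -4.44173750e-04
  1.30911450e+00 -6.32862882e-01]
bar 878 ((0.5257954001426697, -0.21184556186199188), (0.009411033242940903, 0.08982349932193756), 7.3276286125183105) [ 0.52560839 -0.21028379  0.06486888] [0.06369981 0.06625114]
```

View pics/w1.png

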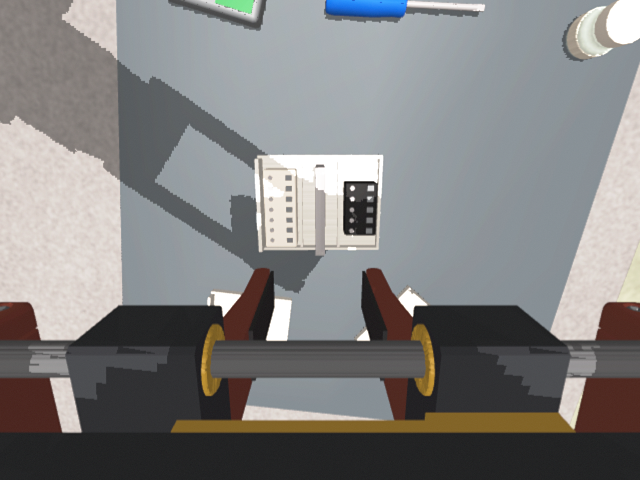

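The wrist view shows the tray at (320,203). The bar is vertical in the image at column 320, the white module is on the robot side, and nothing obstructs the grasp. Next I descend and grip.

{"op": "jog_arm", "data": {
  "deltas": [
    [[0,0,0],[0.001,0.001,0.06],0],
    [[0,0,0],[0.001,0.001,0.12],0],
    [[0,0,0],[0.001,0.001,0.17],0],
    [[0,0,0],[0.001,0.001,0.2],0],
    [[0,0,0],[0.001,0.001,0.212],0],
    [[0,0,0],[0.001,0.001,0.212],0],
    [[0,0,0],[0.001,0.001,0.212],1],
    [[0,0,0],[0.001,0.001,0.212],1],
    [[0,0,0],[0.001,0.001,0.212],1],
    [[0,0,0],[0.001,0.001,0.212],1]
  ],
  "grip_force": 45
}}

```text
time_s: 2.65
position: [0.5269, -0.2112, 0.0392]
tool_rot: [2.075, 2.358, 0.0]
ft_force: [-1.4, 0.8, 1.7]
width: 0.0096
finger_force: 45.0
```

{"op": "jog_arm", "data": {
  "deltas": [
    [[0,0,0],[0,0,0],1],
    [[0,0,0],[0,0,-0.005],1],
    [[0,0,0],[0,0,-0.015],1],
    [[0,0,0],[0,0,-0.03],1],
    [[0,0,0],[0,0,-0.05],1],
    [[0,0,0],[0,0,-0.07],1],
    [[0,0,0],[0,0,-0.08],1],
    [[0,0,0],[0,0,-0.08],1]
  ]
}}

```text
time_s: 3.65
position: [0.5273, -0.2114, 0.1196]
tool_rot: [2.074, 2.357, 0.001]
ft_force: [-0.7, 0.5, -4.9]
width: 0.0098
finger_force: 45.0
```

```bash
cat > d.py <<'E'
from h import *
# dock axis refine: roof and rails from top snapshot
s=load('t0');C=cloud(s);Z=C[:,:,2];im=s['img'].astype(int);w=im.min(2)>170
def line(m,lo,hi):
    P=C[m][:,:2];P=P[(P[:,0]>lo)&(P[:,0]<hi)];p=np.polyfit(P[:,0],P[:,1],1);return p
M=np.zeros((480,640),bool)
a=M.copy();a[215:305,180:216]=1;b=M.copy();b[215:305,222:250]=1
pl=line(a&w&(Z<.03),.49,.60);pr=line(b&w&(Z<.03),.48,.60)
print(pl,pr,np.degrees(np.arctan((pl+pr)[0]/2)),'mid y at x=.546',np.polyval((pl+pr)/2,.546), 'x range',[np.percentile(C[k&w&(Z<.03)][:,0],[0,1,99,100]).round(4) for k in (a,b)])
E
python3 d.py; python3 -c "
from h import *
print(bot.state()['position'],bot.state()['tool_rot']);go(.546,.2140,.13,-3.6)"
```

```text
[-0.05614435  0.2969077 ] [-0.06107053  0.19535046] -3.3541222003266635 mid y at x=.546 0.21412941882650166 x range [array([0.4615, 0.4623, 0.6305, 0.6329]), array([0.4557, 0.456 , 0.6235, 0.6259])]
[ 0.52727425 -0.21136077  0.11963517] [2.07412948e+00 2.35718260e+00 7.20028203e-04]
alt turn [ 0.09  0.05 10.91]
alt turn [-8.0000e-02  1.4000e-01 -1.6909e+02]
shift [ 0.4195  0.0727 -0.0107]
```

{"op": "jog_arm", "data": {
  "deltas": [
    [[0,0,0.5],[0.01,0.001,-0.003],1],
    [[0,0,1],[0.035,0.006,-0.006],1],
    [[0,0,2],[0.08,0.014,-0.01],1],
    [[0,0,4],[0.13,0.023,-0.01],1],
    [[0,0,5],[0.18,0.031,-0.01],1],
    [[0,0,6],[0.23,0.04,-0.01],1],
    [[0,0,7],[0.28,0.049,-0.01],1],
    [[0,0,9],[0.33,0.058,-0.01],1],
    [[0,0,10],[0.375,0.066,-0.01],1],
    [[0,0,11],[0.405,0.07,-0.01],1]
  ]
}}

```text
time_s: 4.9
position: [0.5434, 0.2021, 0.1279]
tool_rot: [-2.29, -2.149, 0.002]
ft_force: [-0.1, -0.7, -5.1]
width: 0.0097
finger_force: 45.0
```

{"op": "jog_arm", "data": {
  "deltas": [
    [[0,0,0],[0.01,0.002,0],1],
    [[0,0,0],[0.014,0.003,0],1],
    [[0,0,0],[0.014,0.003,0],1],
    [[0,0,0],[0.014,0.003,0],1]
  ]
}}

```text
time_s: 5.4
position: [0.5484, 0.2123, 0.1286]
tool_rot: [-2.293, -2.147, 0.001]
ft_force: [-0.6, -0.1, -4.9]
width: 0.0098
finger_force: 45.0
```

```bash
python3 - <<'E'
from h import *
s=snap('top','t2');snap('wrist','w2');st=bot.state();print(st['position'],st['tool_rot'],st['joint_pos'],st['ft_force']);go(.547,.214,.0545,-3.5)
a=s['img'][120:340,120:300,::-1];cv2.imwrite('pics/c2.png',np.hstack([cv2.resize(a,(393,480)),cv2.resize(load('w2')['img'][:,:,::-1],(400,480))]))
E
```

```text
[0.54855052 0.21242661 0.12869677] [-2.29302027e+00 -2.14734771e+00  4.10771677e-04] [ 2.52100983e-01  4.40162676e-01  1.63975360e+00 -5.41454754e-05
  1.06194859e+00  3.17716674e-01] [-0.76379703 -0.27622719 -4.84660505]
alt turn [-0.01  0.01 -0.26]
alt turn [1.0000e-02 2.0000e-02 1.7974e+02]
shift [ 0.0015 -0.0016  0.0742]
```

View pics/c2.png

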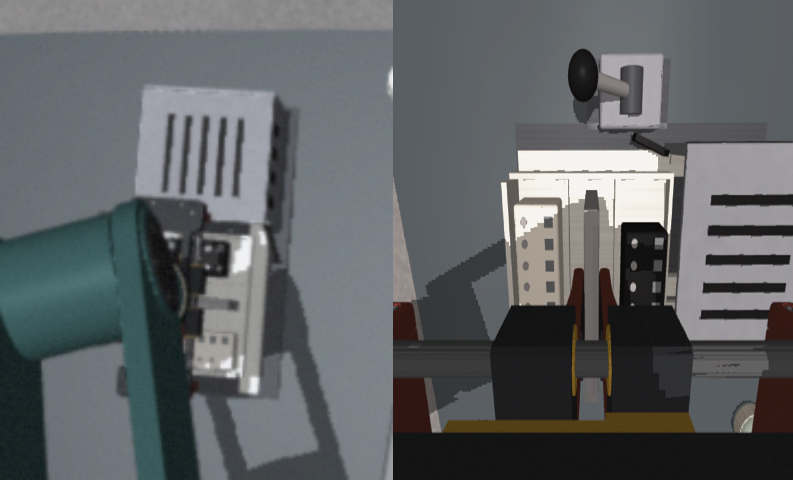

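The tray hangs level above the rails and the modules are in place. Next I lower it.

{"op": "jog_arm", "data": {
  "deltas": [
    [[0,0,-0.2],[0.001,-0.001,0.015],1],
    [[0,0,-0.2],[0.001,-0.001,0.035],1],
    [[0,0,-0.2],[0.001,-0.001,0.052],1],
    [[0,0,-0.2],[0.001,-0.001,0.063],1],
    [[0,0,-0.2],[0.001,-0.001,0.068],1],
    [[0,0,-0.2],[0.001,-0.001,0.071],1],
    [[0,0,-0.2],[0.001,-0.001,0.073],1],
    [[0,0,-0.2],[0.001,-0.001,0.073],1]
  ]
}}

```text
time_s: 6.5
position: [0.5479, 0.2145, 0.056]
tool_rot: [2.288, 2.153, 0.001]
ft_force: [-0.1, 0.2, -4.9]
width: 0.0096
finger_force: 45.0
```

{"op": "jog_arm", "data": {
  "deltas": [
    [[0,0,0],[0,0,0.001],1],
    [[0,0,0],[0,0,0.002],1],
    [[0,0,0],[0,0,0.002],1]
  ]
}}

```text
time_s: 6.88
position: [0.5478, 0.2144, 0.0542]
tool_rot: [2.288, 2.153, 0.001]
ft_force: [-0.6, -1.9, 1.8]
width: 0.0098
finger_force: 45.0
```

{"op": "jog_arm", "data": {
  "deltas": [
    [[0,0,0],[0,0,0],0],
    [[0,0,0],[0,0,0],0],
    [[0,0,0],[0,0,-0.005],0],
    [[0,0,0],[0,0,-0.03],0],
    [[0,0,0],[0,0,-0.056],0],
    [[0,0,0],[0,-0.03,-0.056],1],
    [[0,0,0],[0,-0.08,-0.056],1],
    [[0,0,0],[0,-0.115,-0.056],1],
    [[0,0,0],[0,-0.115,-0.056],1]
  ]
}}

```text
time_s: 8.0
position: [0.4297, 0.2211, 0.1098]
tool_rot: [-2.286, -2.153, 0.003]
ft_force: [-0.2, 0.2, -0.0]
width: 0.0075
finger_force: 0.0
```

```bash
python3 - <<'E'
from h import *
s=snap('wrist','w3');st=bot.state();print(st['position'],st['width'],st['ft_force'])
t=snap('top','t3')
R=cv2.Rodrigues(np.array([0,0,np.radians(-3.5)]))[0];O=np.array([.548,.214,0])
for n,q in (('w',s),('t',t)):
  D=(cloud(q)-O)@R;Z=D[:,:,2]
  m=(abs(D[:,:,0])<.11)&(abs(D[:,:,1])<.06)&(Z>.040)&(Z<.052);P=D[m];w=P[P[:,0]<-.055]
  print(n,'wall',len(w),np.percentile(w,[2,50,98],axis=0).round(4).tolist())
  b=D[(abs(D[:,:,0])<.04)&(abs(D[:,:,1])<.06)&(Z>.074)&(Z<.086)]
  print(' bar',len(b),cv2.minAreaRect(b[:,:2].astype(np.float32)),)
a=t['img'][120:340,120:300,::-1];cv2.imwrite('pics/c3.png',np.hstack([cv2.resize(a,(393,480)),cv2.resize(s['img'][:,:,::-1],(400,480))]))
E
```

```text
[0.43230086 0.2215086  0.11015727] 0.0031005243731215583 [-0.11790975  0.63966501 -0.17333529]
w wall 2694 [[-0.0709, -0.0386, 0.0407], [-0.0627, 0.0053, 0.0443], [-0.0553, 0.0484, 0.047]]
 bar 3286 ((-0.001244531013071537, 0.0004704706370830536), (0.0902925580739975, 0.011920477263629436), 89.89073181152344)
t wall 152 [[-0.071, -0.0516, 0.0417], [-0.0631, -0.0195, 0.0471], [-0.0555, 0.044, 0.0514]]
 bar 170 ((-0.0006253565661609173, -0.0015092603862285614), (0.009999407455325127, 0.09102346003055573), 0.19679777324199677)
```

View pics/c3.png

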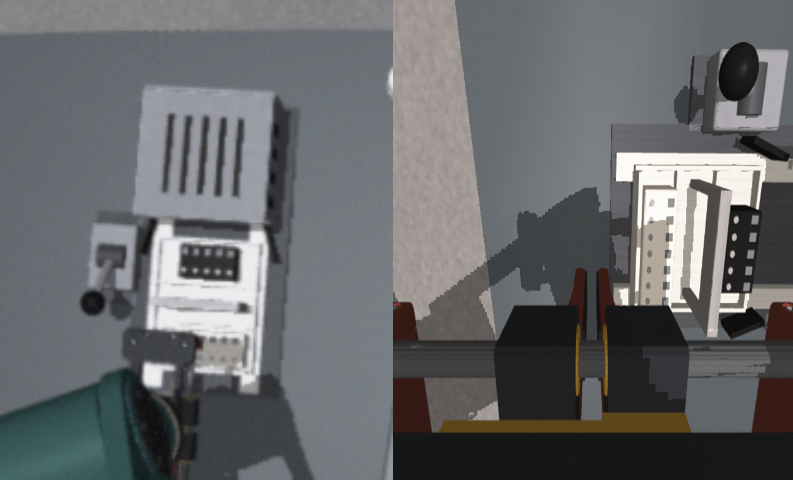

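The tray sits straight on the rails and both modules are in place. The lever ball is clear at the left. Next I go down behind the wall and push.

{"op": "jog_arm", "data": {
  "deltas": [
    [[0,0,0],[0,0,0.04],1],
    [[0,0,0],[0,0,0.075],1],
    [[0,0,0],[0,0,0.081],1],
    [[0,0,0],[0,0.01,0.081],1],
    [[0,0,0],[0,0.02,0.081],1],
    [[0,0,0],[0,0.025,0.081],1],
    [[0,0,0],[0,0.03,0.081],1],
    [[0,0,0],[0,0.035,0.081],1],
    [[0,0,0],[0,0.04,0.081],1],
    [[0,0,0],[0,0.045,0.081],1]
  ]
}}

```text
time_s: 9.35
position: [0.4741, 0.2181, 0.0283]
tool_rot: [-2.286, -2.15, 0.009]
ft_force: [-8.1, 0.9, 8.4]
width: 0.0007
finger_force: 4.4
```

{"op": "jog_arm", "data": {
  "deltas": [
    [[0,0,0],[0,0.005,0],1],
    [[0,0,0],[0,0.01,0],1],
    [[0,0,0],[0,0.015,0],1],
    [[0,0,0],[0,0.02,0],1],
    [[0,0,0],[0,0.025,0],1],
    [[0,0,0],[0,0.028,0],1],
    [[0,0,0],[0,0.03,0],1]
  ]
}}

```text
time_s: 10.22
position: [0.5039, 0.2164, 0.0283]
tool_rot: [-2.285, -2.15, 0.009]
ft_force: [-9.8, 0.0, 8.3]
width: 0.0003
finger_force: 4.6
```

```bash
python3 - <<'E'
from h import *
st=bot.state();print(st['position'],st['ft_force'],st['torque'],st['joint_efforts'])
s=snap('wrist','w4');t=snap('top','t4')
R=cv2.Rodrigues(np.array([0,0,np.radians(-3.5)]))[0];O=np.array([.548,.214,0])
print('tcp dock',(st['position']-O)@R)
D=(cloud(load('t0'))-O)@R
m=(abs(D[:,:,1])<.035)&(D[:,:,0]>-.085)&(D[:,:,0]<.05);print('floor z',np.percentile(D[m][:,2],[5,50,95]))
for n,q in (('w',s),('t',t)):
  D=(cloud(q)-O)@R;Z=D[:,:,2]
  b=D[(D[:,:,0]>0)&(D[:,:,0]<.08)&(abs(D[:,:,1])<.06)&(Z>.074)&(Z<.086)]
  if len(b): print(n,' bar',len(b),cv2.minAreaRect(b[:,:2].astype(np.float32)))
a=t['img'][120:340,120:300,::-1];cv2.imwrite('pics/c4.png',np.hstack([cv2.resize(a,(393,480)),cv2.resize(s['img'][:,:,::-1],(400,480))]))
E
```

```text
[0.503939   0.21637644 0.02833381] [-9.77400624  0.04981472  8.32371091] [ 0.02325295  1.31010171 -0.01343064] [-2.22319700e+00 -4.95109284e+01 -2.07466793e+01 -7.67625924e-01
 -2.97918633e+00 -3.76484750e-03]
tcp dock [-0.0441239  -0.00031786  0.02833381]
floor z [0.00334248 0.00776926 0.01226   ]
w  bar 6654 ((0.034451987594366074, 0.0018493756651878357), (0.0868949368596077, 0.012180129066109657), 89.65705108642578)
t  bar 39 ((0.034896451979875565, -0.03908810019493103), (0.009193578734993935, 0.01763899438083172), 2.1211845874786377)
```

View pics/c4.png

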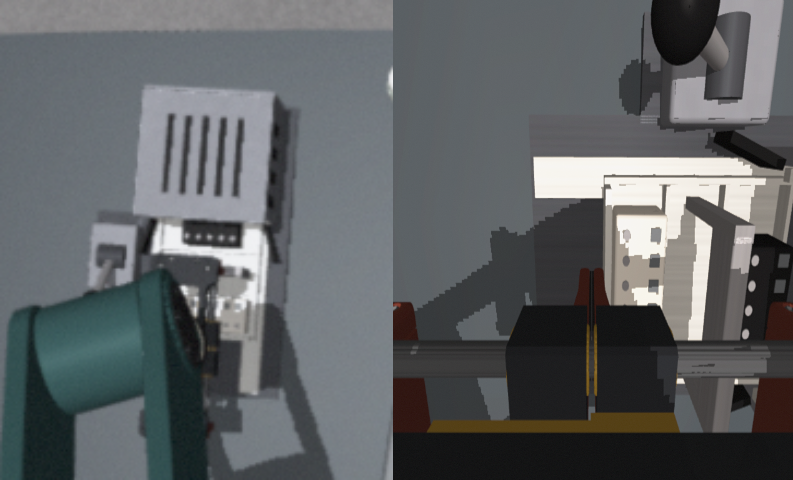

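Tray at dock x≈35 mm and straight. The vertical force is stuck friction at the wall. I'll back off briefly to release it, then keep pushing.

{"op": "jog_arm", "data": {
  "deltas": [
    [[0,0,0],[0,-0.006,-0.001],1],
    [[0,0,0],[0,-0.006,-0.001],1],
    [[0,0,0],[0,-0.003,-0.001],1],
    [[0,0,0],[0,0.001,-0.001],1],
    [[0,0,0],[0,0.005,-0.001],1],
    [[0,0,0],[0,0.01,-0.001],1],
    [[0,0,0],[0,0.015,-0.001],1]
  ]
}}

```text
time_s: 11.2
position: [0.5197, 0.2156, 0.0294]
tool_rot: [-2.286, -2.15, 0.007]
ft_force: [-6.6, 0.7, 7.0]
width: 0.0007
finger_force: 3.9
```

{"op": "jog_arm", "data": {
  "deltas": [
    [[0,0,0],[0,0.005,-0.001],1],
    [[0,0,0],[0,0.01,-0.001],1],
    [[0,0,0],[0,0.015,-0.001],1],
    [[0,0,0],[0,0.02,-0.001],1],
    [[0,0,0],[0,0.022,-0.001],1],
    [[0,0,0],[0,0.022,-0.001],1]
  ]
}}

```text
time_s: 11.95
position: [0.5452, 0.2146, 0.0308]
tool_rot: [2.288, 2.152, 0.001]
ft_force: [-1.2, -0.2, -1.2]
width: 0.0008
finger_force: 0.4
```

{"op": "jog_arm", "data": {
  "deltas": [
    [[0,0,0],[0,0.002,0],1],
    [[0,0,0],[0,0.004,0],1],
    [[0,0,0],[0,0.006,0],1],
    [[0,0,0],[0,0.007,0],1],
    [[0,0,0],[0,0.008,0],1]
  ]
}}

```text
time_s: 12.58
position: [0.5511, 0.2141, 0.0308]
tool_rot: [-2.287, -2.152, 0.003]
ft_force: [-6.2, 0.3, 4.5]
width: 0.0003
finger_force: 3.2
```

{"op": "jog_arm", "data": {
  "deltas": [
    [[0,0,0],[0,0.001,0],1],
    [[0,0,0],[0,0.002,0],1],
    [[0,0,0],[0,0.003,0],1],
    [[0,0,0],[0,0.004,0],1],
    [[0,0,0],[0,0.005,0],1]
  ]
}}

```text
time_s: 13.2
position: [0.5561, 0.2137, 0.0308]
tool_rot: [-2.287, -2.152, 0.003]
ft_force: [-6.3, 0.0, 3.6]
width: 0.0002
finger_force: 3.1
```

{"op": "jog_arm", "data": {
  "deltas": [
    [[0,0,0],[0,0.001,0],1],
    [[0,0,0],[0,0.002,0],1],
    [[0,0,0],[0,0.003,0],1],
    [[0,0,0],[0,0.004,0],1]
  ]
}}

```text
time_s: 13.7
position: [0.5601, 0.2135, 0.0308]
tool_rot: [-2.287, -2.152, 0.003]
ft_force: [-6.9, 0.7, 4.0]
width: 0.0
finger_force: 3.4
```

{"op": "jog_arm", "data": {
  "deltas": [
    [[0,0,0],[0,0.001,0],1],
    [[0,0,0],[0,0.002,0],1],
    [[0,0,0],[0,0.003,0],1]
  ]
}}

```text
time_s: 14.08
position: [0.562, 0.2133, 0.0308]
tool_rot: [-2.286, -2.151, 0.005]
ft_force: [-7.9, -0.1, 6.4]
width: 0.0003
finger_force: 4.4
```

{"op": "jog_arm", "data": {
  "deltas": [
    [[0,0,0],[0,0.001,0],1],
    [[0,0,0],[0,0.002,0],1],
    [[0,0,0],[0,0.003,0],1]
  ]
}}

```text
time_s: 14.45
position: [0.5647, 0.2131, 0.0308]
tool_rot: [-2.286, -2.151, 0.006]
ft_force: [-10.2, 1.0, 7.4]
width: 0.0002
finger_force: 4.7
```

{"op": "jog_arm", "data": {
  "deltas": [
    [[0,0,0],[0,0.001,0],1],
    [[0,0,0],[0,0.002,0],1]
  ]
}}

```text
time_s: 14.7
position: [0.566, 0.213, 0.0308]
tool_rot: [-2.285, -2.15, 0.007]
ft_force: [-11.8, 1.5, 11.0]
width: 0.0006
finger_force: 6.2
```

{"op": "jog_arm", "data": {
  "deltas": [
    [[0,0,0],[0,0.001,0],1],
    [[0,0,0],[0,0.002,0],1]
  ]
}}

```text
time_s: 14.95
position: [0.566, 0.213, 0.0308]
tool_rot: [-2.284, -2.148, 0.011]
ft_force: [-17.1, 2.4, 15.7]
width: 0.0004
finger_force: 8.6
```

{"op": "jog_arm", "data": {
  "deltas": [
    [[0,0,0],[0,0.001,0],1],
    [[0,0,0],[0,0.002,0],1]
  ]
}}

```text
time_s: 15.2
position: [0.566, 0.213, 0.0308]
tool_rot: [-2.282, -2.146, 0.015]
ft_force: [-21.3, 3.7, 20.2]
width: 0.0006
finger_force: 11.0
```

{"op": "jog_arm", "data": {
  "deltas": [
    [[0,0,0],[0,-0.004,0],1],
    [[0,0,0],[0,-0.009,0],1],
    [[0,0,0],[0,-0.012,-0.003],1],
    [[0,0,0],[0,-0.012,-0.003],1],
    [[0,0,0],[0,-0.007,-0.004],1],
    [[0,0,0],[0,-0.005,-0.005],1]
  ]
}}

```text
time_s: 15.95
position: [0.566, 0.2131, 0.0348]
tool_rot: [-2.286, -2.149, 0.007]
ft_force: [-7.0, 1.9, -1.7]
width: 0.0002
finger_force: 3.7
```

{"op": "jog_arm", "data": {
  "deltas": [
    [[0,0,0],[0,0.001,0],1],
    [[0,0,0],[0,0.002,-0.0005],1]
  ]
}}

```text
time_s: 16.2
position: [0.566, 0.2131, 0.0348]
tool_rot: [-2.284, -2.148, 0.011]
ft_force: [-10.0, 4.5, -0.8]
width: 0.0003
finger_force: 4.8
```

{"op": "jog_arm", "data": {
  "deltas": [
    [[0,0,0],[0,0.001,-0.001],1],
    [[0,0,0],[0,0.002,-0.002],1]
  ]
}}

```text
time_s: 16.45
position: [0.5662, 0.2129, 0.0362]
tool_rot: [-2.283, -2.146, 0.015]
ft_force: [-11.6, 4.7, -0.7]
width: 0.0004
finger_force: 6.2
```

That is a hard stop at the same place with no vertical load, so the tray is home. Next I back off and go behind the lever ball.

{"op": "jog_arm", "data": {
  "deltas": [
    [[0,0,0],[0,0,0],1],
    [[0,0,0],[0,-0.005,0],1],
    [[0,0,0],[0,-0.02,0],1],
    [[0,0,0],[0,-0.05,-0.02],1],
    [[0,0,0],[0,-0.08,-0.045],1],
    [[0,0,0],[0.03,-0.08,-0.045],1],
    [[0,0,0],[0.07,-0.08,-0.045],1],
    [[0,0,0],[0.1,-0.08,-0.045],1],
    [[0,0,0],[0.102,-0.08,-0.045],1],
    [[0,0,0],[0.102,-0.08,-0.045],1]
  ]
}}

```text
time_s: 17.7
position: [0.4987, 0.319, 0.0833]
tool_rot: [2.287, 2.153, -0.0]
ft_force: [0.1, -1.4, -0.2]
width: 0.0003
finger_force: 0.0
```

```bash
cat > lv.py <<'E'
from h import *
import sys
n=sys.argv[1];st=bot.state();s=snap('wrist','w'+n);t=snap('top','t'+n)
R=cv2.Rodrigues(np.array([0,0,np.radians(-3.5)]))[0];O=np.array([.548,.214,0])
print('tcp dock',((st['position']-O)@R).round(4),st['ft_force'].round(1) if hasattr(st['ft_force'],'round') else st['ft_force'])
for k,q in (('w',s),('t',t)):
  D=(cloud(q)-O)@R;X,Y,Z=D[:,:,0],D[:,:,1],D[:,:,2]
  w=D[(X>0)&(X<.075)&(abs(Y)<.05)&(Z>.042)&(Z<.05)]
  if len(w): print(k,'wall min x',len(w),np.percentile(w[:,0],[2,10,50]).round(4))
  dark=q['img'].max(2)<60
  b=D[dark&(X>-.03)&(X<.09)&(abs(Y-.102)<.02)&(Z>.07)&(Z<.13)]
  if len(b): print(k,'ball',len(b),np.percentile(b,[3,50,97],axis=0).round(4).tolist())
a=t['img'][120:340,120:300,::-1];cv2.imwrite('pics/c%s.png'%n,np.hstack([cv2.resize(a,(393,480)),cv2.resize(s['img'][:,:,::-1],(400,480))]))
E
python3 lv.py 5
```

```text
tcp dock [-0.0556  0.1018  0.0833] [ 0.1 -1.4 -0.2]
w wall min x 2561 [0.036  0.0395 0.0527]
w ball 1810 [[-0.0189, 0.0997, 0.0872], [-0.0095, 0.1091, 0.0965], [0.002, 0.1155, 0.1012]]
t wall min x 573 [0.0277 0.0338 0.05  ]
t ball 33 [[-0.0149, 0.0898, 0.0767], [-0.0061, 0.0995, 0.0977], [0.0083, 0.1037, 0.1056]]
```

View pics/c5.png

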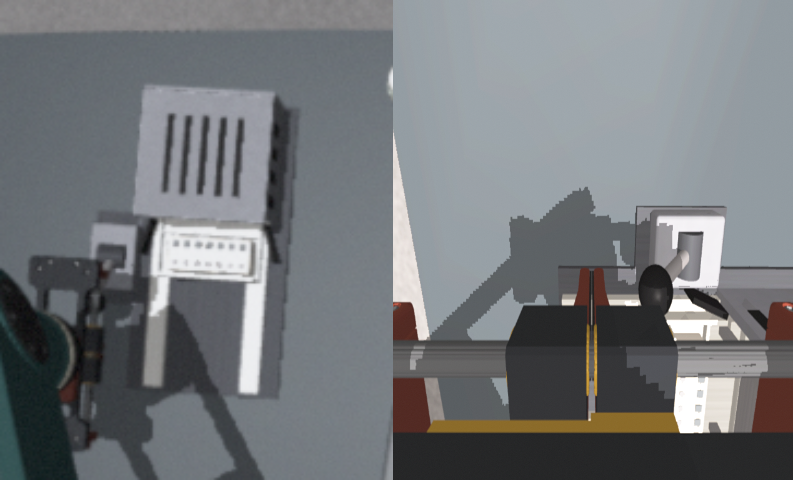

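The tray is inside, with its wall at dock x≈30 mm. The lever ball is at (655,290) in the wrist view, just ahead of the fingers. Next I sweep it towards upright.

{"op": "jog_arm", "data": {
  "deltas": [
    [[0,0,0],[0,0.01,0],1],
    [[0,0,0],[0,0.02,0],1],
    [[0,0,0],[0,0.028,-0.002],1],
    [[0,0,0],[0,0.036,-0.006],1],
    [[0,0,0],[0,0.044,-0.009],1],
    [[0,0,0],[0,0.052,-0.012],1],
    [[0,0,0],[0,0.06,-0.012],1],
    [[0,0,0],[0,0.066,-0.012],1],
    [[0,0,0],[0,0.07,-0.012],1],
    [[0,0,0],[0,0.07,-0.012],1]
  ]
}}

```text
time_s: 19.05
position: [0.5693, 0.3152, 0.095]
tool_rot: [2.288, 2.152, 0.0]
ft_force: [-0.1, 0.1, 0.1]
width: 0.0004
finger_force: 0.0
```

```bash
python3 lv.py 6
```

```text
tcp dock [0.0151 0.1023 0.095 ] [-0.1  0.1  0.1]
w ball 1686 [[0.0135, 0.1052, 0.1048], [0.0351, 0.1111, 0.1144], [0.0473, 0.1156, 0.1221]]
t wall min x 581 [0.0274 0.034  0.0498]
t ball 12 [[0.0089, 0.0894, 0.0708], [0.0201, 0.0909, 0.1022], [0.048, 0.1029, 0.1172]]
```

{"op": "jog_arm", "data": {
  "deltas": [
    [[0,0,0],[0,0.003,0],1],
    [[0,0,0],[0,0.006,0],1],
    [[0,0,0],[0,0.0085,0],1],
    [[0,0,0],[0,0.0085,0],1],
    [[0,0,0],[0,0,0],1],
    [[0,0,0],[0,-0.03,0],1],
    [[0,0,0],[0,-0.08,0],1],
    [[0,0,0],[0,-0.08,-0.04],1],
    [[0,0,0],[0,-0.08,-0.06],1],
    [[0,0,0],[0,-0.08,-0.06],1]
  ]
}}

```text
time_s: 20.4
position: [0.4896, 0.3208, 0.1569]
tool_rot: [2.287, 2.152, 0.006]
ft_force: [-0.3, -0.0, -0.1]
width: 0.0004
finger_force: 0.0
```

```bash
python3 lv.py 7; python3 - <<'E'
from h import *
R=cv2.Rodrigues(np.array([0,0,np.radians(-3.5)]))[0];O=np.array([.548,.214,0])
for n in ('w7',):
  D=(cloud(load(n))-O)@R;X,Y,Z=D[:,:,0],D[:,:,1],D[:,:,2]
  m=(X>.0)&(X<.1)&(Y>.07)&(Y<.14)&(Z>.095)&(Z<.14);P=D[m]
  A=np.c_[2*P,np.ones(len(P))];c=np.linalg.lstsq(A,(P**2).sum(1),rcond=None)[0];print('sphere',len(P),c[:3],np.sqrt(c[3]+c[:3]@c[:3]))
  m=(X>.02)&(X<.07)&(Y>.07)&(Y<.14)&(Z>.05)&(Z<.09);print('stem',D[m].mean(0) if m.any() else 0)
E
```

```text
tcp dock [-0.0648  0.103   0.1569] [-0.3 -0.  -0.1]
w wall min x 1356 [0.0271 0.0378 0.0552]
w ball 1321 [[0.0328, 0.0943, 0.1056], [0.0405, 0.106, 0.1154], [0.0523, 0.1151, 0.12]]
t wall min x 577 [0.0279 0.0342 0.0498]
t ball 95 [[0.0355, 0.0905, 0.101], [0.045, 0.0989, 0.1186], [0.0545, 0.1102, 0.1254]]
sphere 1437 [0.04498429 0.10313905 0.1074244 ] 0.012578535582364936
stem [0.04152584 0.10498687 0.07045073]
```

View pics/c7.png

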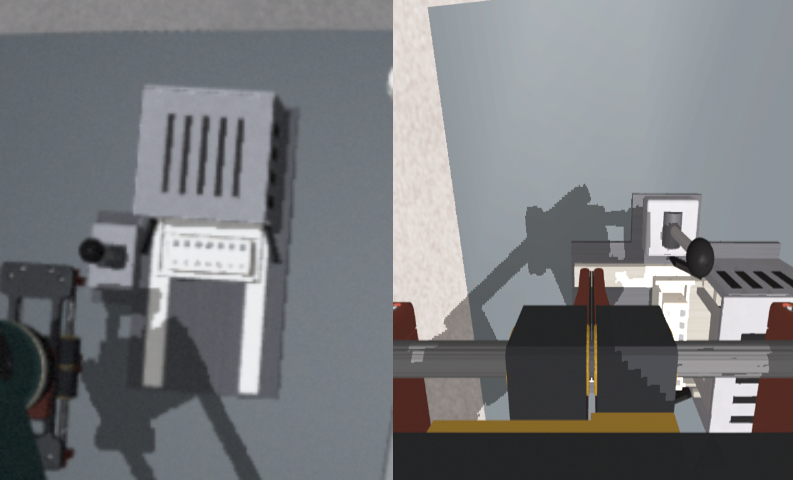

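The lever ball is at dock x≈45 mm, z≈107 mm, so it is upright. The tray hasn't moved, and the arm is clear of everything.

```bash
python3 -c "
from bench import bot
print(bot.job_done())"
```

```text
the job is handed in; nothing more can be done
None
```

I handed the job in at about 20 s of robot time: the tray is pushed home against the back stop, the lever is upright, both modules were in place when last seen, and the arm is clear. No verdict came back, and I couldn't read the contact travel directly. I judged the tray home because it stopped at the same point on two pushes and stayed there after I backed off.

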